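Seat the lock body on its parallels

ROBOT

A 7-joint arm with a two-finger parallel gripper is mounted at the origin on the work surface. World frame = base frame: x ahead of the robot, y to its left, z up, the work surface at z = 0. Lengths are in m, angles in rad, forces in N, time in s.
With the tool pointing down it reaches from about 0.425 to 0.925 m from the base axis. Payload 6.8 kg.
Tool frame: the origin (TCP) lies on the front face of the gripper's body, between the roots of the fingers; the fingertips stand 73 mm ahead of it and the grasp point (between the pads) lies 54 mm ahead of it (env.nose_length is the distance from the TCP to the fingertips, in m); z points along the fingers, y is the line along which they close (so a half turn about z gives the same grasp; the last joint's range is limited). The gripper opens to 85 mm and grips with 20 to 120 N. Pads are 22 mm wide; open, the fingers measure 114 mm over their backs; the gripper's body (76 mm by 85 mm) begins 54 mm behind the grasp point. The pads swing forward as they close: fully open they stand 13 mm farther back than shut.
Start: joints at [-1.407, 0.477, 0.022, 1.555, -0.011, 1.109, -0.083], TCP at [0.181, 0.65, 0.304] pointing down, gripper open.
Joint ranges: [-2.96, 2.96], [-0.34, 2.1], [-1.41, 1.46], [0.24, 2.44], [-1.37, 4.51], [0.17, 1.92], [-2.96, 2.96]. Speed limits (rad/s): [2.39, 2.39, 3.14, 3.14, 3.14, 3.14, 3.14].

INTERFACE

Orientations are given as a unit quaternion [w, x, y, z].
In Python, from cell import env, kin, camera, calibration, job gives the robot as it stands. The module is installed in compiled form; this text tells all that it offers. Calls block until the motion is done:
- env.reach(position, orientation): joint-space move of the TCP to a pose.
- env.movel(position, velocity=0.15, rot=None, stop_force=None): straight line of the TCP; rot=None keeps the orientation; velocity is the mean speed in m/s. With stop_force (N) it stops when the force on the tool has changed by that much, and returns True; else False.
- env.goto_joints(angles): joint-space move.
- env.grip(opening, f_grip=None): finger opening in m; f_grip is the grip in N (None keeps the last); returns when the fingers have stopped.
- env.dwell(seconds).
- kin.inverse_kinematics(position, orientation): joint angles nearest the present ones, or None.
- env.get_state(): the state.
- camera(name): name is "side" or "top" or "wrist"; returns (picture, depth): 420x560x3 uint8, blue, green, red; 420x560 float32, m along the optical axis (not along the pixel's ray), 0 where there is no reading.
- calibration(name): a dict with "fx", "fy", "cx", "cy" (pixels), "rvec" (rotation vector, rad) and "tvec" (3), from world to camera coordinates, as OpenCV has them. Camera axes: x right, y down, z forward; pixel columns grow to the right and rows downward; lengths in m; the calibration is good to about 2 mm. A picture is of the moment at which its call begins: read the wrist's pose just before it. calibration takes no time and is no camera call; for the wrist camera it gives the pose at the moment of the call.
A pose or a line that the arm cannot do raises env.PlanningError and nothing moves.
- job.job_done(): hands the job in; it is judged then, once.
The state is a dict: "time": time; "qpos": joint angles; "joint_velocities": joint speeds; "joint_torque": joint torques, N m; "tcp_pos": TCP position; "orientation": TCP orientation; "force": force on the tool from outside, world axes, zero at the start; "torque": the same for the moment, N m; "opening": finger opening in m; "gripper_force": force on a finger pad.
Only numpy, scipy, OpenCV 4.12 (cv2) and the standard library are available. Lean on these libraries where they do the work, as an engineer would, in place of code of your own. Each camera call takes 0.05 s, during which the arm holds its last target. There are 200 camera calls.

TASK

The brass lock body jammed in the blue vise has ridden up: push it down with the fingertips, firmly but never hard, until it lies flat on both and pinches them so that they no longer slide. Then, with the lock body let go, prove it: lean with some 5 N for a moment lengthwise against the end of the near parallel, then of the far one, and each must stand still. Leave both parallels in place, leave the things around the vise alone, and finish with the arm clear.

Things in the scene. Friction and masses are not known exactly. Their poses are not given: they have to be found in the camera images.
- vise: Blue vise, fixed. Origin: centre of its foot below the lock body, 0 to 10 mm above the bench. x runs across the jaws from near to far jaw, y along the jaws, z up. Bed top at z = 40 mm, 90 long in y: two springy steel rails, one under each parallel (about 18 N/mm each). Jaw faces at x = -30 and +30 mm; jaws 100 mm long in y, 30 thick, tops at z = 80. Screw and 90 mm cross handle at the near side, to x = -155, z up to 62 mm.
- lock: Brass lock body, block 58 (x) x 80 (y) x 24 (z) mm, 0.5 to 0.9 kg, jammed between the jaws. Origin: centre of its underside, axes as the vise when level. It only slides up and down and rocks about y, both stiffly, and stays where it is left. At the start it is 3 to 12 mm too high (how much is not known) and rocked up to 0.07 rad either way.
- lock_top (a point): Centre of the lock body's top face. Pressed 20 mm to the near or far side of it (that is, over a parallel) the lock body creeps down at about 6 to 13 N. Pushes of 15 to 25 N over one parallel, then the other, then in the middle seat it so that it stays pressed on both; more than 40 N damages it.
- par_near: Near parallel: loose aluminium bar 12 (x) x 160 (y) mm, somewhere from 22 to 30 mm high, 0.12 kg, on the vise's bed along the jaws at about x = -20 mm in the vise frame. Origin: centre of its underside. Both ends stick out of the jaws by 20 to 40 mm, in the air. Unpinched it slides lengthwise at about 1 N; well pinched it stands 5 N or more, but not a hard push.
- par_far: Far parallel: the same bar as the near one, at about x = +20 mm in the vise frame.
- tape_roll: Roll of brown tape lying flat, 90 mm across, 48 mm high, origin under its centre. Leave alone.
- jar: Small amber jar with white lid, 56 mm across, 75 mm high, origin under its centre. Leave alone.
- driver: Red-handled screwdriver lying on the bench. Leave alone.
Things that resemble listed ones, but are neither listed nor needed, are in the scene too. What is shaped like the par_near but orange is not meant.

How it is judged:
On the way, in this order (a step that is already met when the one before it is completed fails the run):
1. the lock body, let go by the fingers, lies flat on both parallels and pinches each with more than 2.5 N (contact force between lock and par_near above 2.5 N and contact force between lock and par_far above 2.5 N and angle between the z axis of lock and the z axis of vise, either way round below 0.04 rad and contact force between each of the arm, the fingers and lock below 0.3 N), for 0.2 s.
2. the near parallel is pushed by the fingers with more than 3 N and stands still (0.1 s), the lock body not being touched (contact force between the fingers and par_near above 3 N and linear speed of par_near below 0.008 m/s and contact force between the fingers and lock below 0.3 N), for 0.1 s.
3. the far parallel is pushed by the fingers with more than 3 N and stands still (0.1 s), the lock body not being touched (contact force between the fingers and par_far above 3 N and linear speed of par_far below 0.008 m/s and contact force between the fingers and lock below 0.3 N), for 0.1 s.
At the end, for the whole second after the job is handed in: The lock body is seated: level with the vise within 0.04 rad, pressing on each parallel with more than 2.5 N, at rest; each parallel lies within 12 mm of where it was at the start (contact force between lock and par_near above 2.5 N and contact force between lock and par_far above 2.5 N and angle between the z axis of lock and the z axis of vise, either way round below 0.04 rad and distance of each of par_near, par_far from where it was at the start of the episode below 0.012 m and linear speed of lock below 0.01 m/s); the robot touches nothing.
It fails at once if the lock body pressed with more than 40 N (contact force between any of the fingers, the arm and lock above 40 N).
It fails at once if the tape roll shifted by more than 20 mm (distance of tape_roll from where it was at the start of the episode above 0.02 m).
It fails at once if the jar shifted by more than 20 mm (distance of jar from where it was at the start of the episode above 0.02 m).
It fails at once if the driver shifted by more than 20 mm (distance of driver from where it was at the start of the episode above 0.02 m).
It also fails if it takes over 58 s, if anything falls off the work surface, if the arm or the gripper's body presses on something with over 40 N, if the wrist force passes 120 N, or if a joint passes its speed limit or range.

## Working session

There is one attempt and no reset: what is moved stays moved. The work goes in short steps, each a Python script; the robot and the scene stay as the last script left them, time stands still between calls to the robot, and variables do not carry over. Pictures are saved under pics/ and viewed, at most 10 in all, crops included, and the job is handed in when it is done.

```bash
mkdir -p pics; cat > h.py <<'E'
import numpy as np, cv2
from cell import env, kin, camera, calibration, job
def cal(n):
    c=calibration(n); R=cv2.Rodrigues(np.array(c["rvec"],float))[0]; return c,R,np.array(c["tvec"],float).ravel()
def cloud(n):
    c,R,t=cal(n); im,d=camera(n)
    v,u=np.mgrid[:420,:560]
    P=np.stack([(u-c["cx"])/c["fx"]*d,(v-c["cy"])/c["fy"]*d,d],-1)
    W=(P-t)@R; W[d==0]=np.nan
    return im,W
E
python3 - <<'E'
from h import *
s=env.get_state(); print(s)
for n in("top","side"):
    im,W=cloud(n); cv2.imwrite(f"pics/{n}0.png",im); np.save(f"{n}0.npy",W)
    c,R,t=cal(n); print(n,-R.T@t)
E
```

```text
{'time': 0.0, 'qpos': array([-1.4071011 ,  0.47778121,  0.02233996,  1.55647679, -0.01152089,
        1.10930337, -0.08312346]), 'joint_velocities': array([-0.00093429, -0.00072023,  0.00075814,  0.00105595,  0.00107132,
       -0.00134514, -0.00011938]), 'joint_torque': array([-1.15136675e-05, -5.96422112e+01,  1.60758309e+00, -2.81201541e+01,
        1.23773224e-02,  9.23573185e-03,  1.35836976e-05]), 'tcp_pos': array([0.18108584, 0.64976431, 0.30292757]), 'orientation': array([-6.58753649e-05,  1.35485410e-01,  9.90778914e-01, -9.18035780e-04]), 'force': array([ 0.53948579, -0.14534373, -0.00985301]), 'torque': array([-0.01204019,  0.05759686,  0.00527646]), 'gripper_force': 0.0, 'opening': 0.08515676939105005}
top [0.37301771 0.01684634 1.19473495]
side [-0.07114841 -0.8366851   0.69491021]
```

View pics/top0.png

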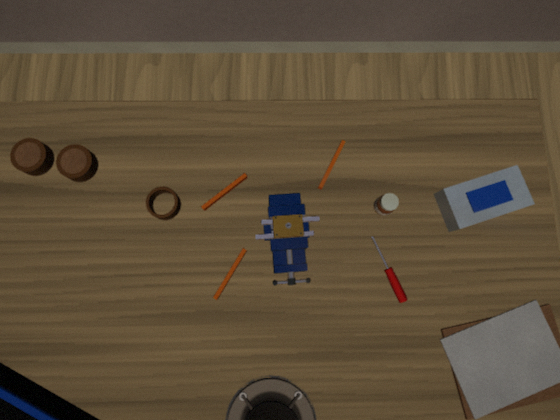

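View pics/side0.png

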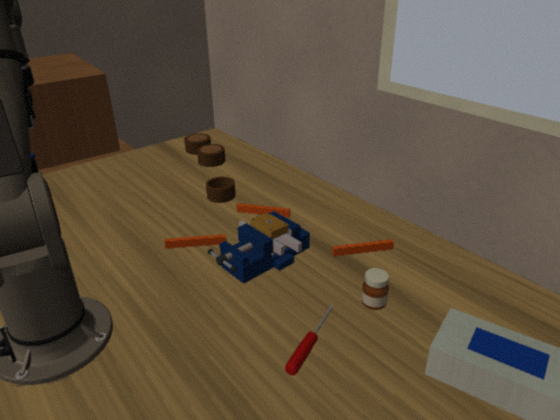

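The top view shows the vise at about (288,232) with the brass lock at (288,226). The parallel ends are near (262,237) and (315,219), the jar is at (387,204), the driver at (390,270) and the tape at (163,203). Next I'll localise the vise and look from close by.

```bash
python3 - <<'E'
from h import *
from scipy.spatial.transform import Rotation as Ro
im=cv2.imread("pics/top0.png"); W=np.load("top0.npy")
hsv=cv2.cvtColor(im,cv2.COLOR_BGR2HSV)
for p in [(288,226),(262,237),(315,219),(288,200),(289,262),(387,204),(292,282)]: print(p,W[p[1],p[0]].round(3),hsv[p[1],p[0]])
m=np.zeros((420,560),bool); m[190:275,255:325]=1
b=m&(hsv[...,0]>105)&(hsv[...,0]<130)&(hsv[...,1]>150)&(W[...,2]>.07)
print("jaw tops",b.sum(),np.median(W[b],0))
r=cv2.minAreaRect(W[b][:,:2].astype(np.float32)*1000); print(r)
s=env.get_state(); c,R,t=cal("wrist"); Rt=Ro.from_quat(np.roll(s["orientation"],-1)).as_matrix()
print("wrist cam in tool",Rt.T@(-R.T@t-s["tcp_pos"]),"axis",Rt.T@R[2], c["fx"])
L=np.nanmean(W[220:232,282:295].reshape(-1,3),0); print(L)
yaw=np.deg2rad(0)
# tool down, tool y along world y?
q=np.roll(Ro.from_euler("xyz",[np.pi,0,0]).as_quat(),1)
for dx in(-.1,0): print(dx,kin.inverse_kinematics([L[0]+dx,L[1],.36],q))
E
```

```text
(288, 226) [ 0.519 -0.053  0.103] [116  20  90]
(262, 237) [0.494 0.017 0.075] [123  22 127]
(315, 219) [ 0.542 -0.129  0.072] [122  29 122]
(288, 200) [ 0.601 -0.058  0.047] [109 224  66]
(289, 262) [ 0.426 -0.055  0.064] [120  16  95]
(387, 204) [ 0.58  -0.33   0.077] [ 32  25 135]
(292, 282) [ 0.373 -0.062  0.072] [140  22  35]
jaw tops 766 [ 0.48427415 -0.05163783  0.0871058 ]
((491.36761474609375, -53.44091033935547), (177.59808349609375, 96.01066589355469), 2.51525616645813)
wrist cam in tool [ 0.07023228  0.00016858 -0.06930452] axis [-2.78229937e-01  4.16118653e-05  9.60514498e-01] 337.84024919655315
[ 0.52111115 -0.05286372  0.10007943]
-0.1 [-0.97075378 -0.08967902  0.92300089  2.08689443  0.07980953  1.11017629
 -1.65602396]
0 [-0.89729721  0.27485454  1.07760484  1.89306222 -0.26751509  1.12994624
 -1.29018437]
```

```bash
python3 - <<'E'
from h import *
from scipy.spatial.transform import Rotation as Ro
q=np.roll(Ro.from_euler("xyz",[np.pi,0,0]).as_quat(),1)
env.reach([.51,-.053,.32],q); s=env.get_state(); print(s["time"],s["tcp_pos"],s["qpos"].round(2))
im,W=cloud("wrist"); cv2.imwrite("pics/w1.png",im); np.save("w1.npy",W)
E
```

```text
2.8417 [ 0.51031217 -0.05203544  0.31991868] [-0.87  0.3   1.05  1.97 -0.3   1.04 -1.26]
```

View pics/w1.png

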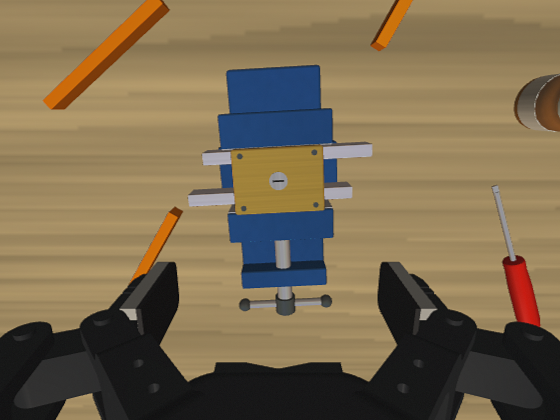

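The close view shows the lock top (232–325, 147–213). The near bar's ends are at (189,199) and (352,190), and the far bar's at (203,158) and (372,149). The jaws run slightly yawed. I'll measure each of these.

```bash
python3 - <<'E'
from h import *
im=cv2.imread("pics/w1.png"); W=np.load("w1.npy"); hsv=cv2.cvtColor(im,cv2.COLOR_BGR2HSV)
def plane(P):
    A=np.c_[P[:,:2]-P[:,:2].mean(0),np.ones(len(P))]; k=np.linalg.lstsq(A,P[:,2],rcond=None)[0]
    r=P[:,2]-A@k; return k,r.std()
m=np.zeros((420,560),bool); m[140:220,228:330]=1
b=m&(hsv[...,0]>12)&(hsv[...,0]<30)&(hsv[...,1]>120)&(W[...,2]>.08)
b=cv2.erode(b.astype(np.uint8),np.ones((3,3)))>0
P=W[b]; print("lock",b.sum(),P.mean(0),plane(P)); print(cv2.minAreaRect(P[:,:2].astype(np.float32)*1000))
bl=(hsv[...,0]>100)&(hsv[...,0]<130)&(hsv[...,1]>120)
for nm,(r0,r1) in dict(far=(105,150),near=(205,242)).items():
    k=np.zeros_like(m); k[r0:r1,215:340]=1; z=W[...,2]; k&=bl&(z>.075)
    P=W[k]; zt=np.median(P[:,2]); P=P[abs(P[:,2]-zt)<.004]; print(nm,zt,plane(P)); print(cv2.minAreaRect(P[:,:2].astype(np.float32)*1000))
g=(hsv[...,1]<60)&(hsv[...,2]>110)
for nm,(r0,r1,c0,c1) in dict(nl=(188,210,180,231),nr=(178,203,326,360),fl=(146,168,196,231),fr=(138,162,326,380)).items():
    k=np.zeros_like(m); k[r0:r1,c0:c1]=1; k&=g&(W[...,2]>.05); P=W[k]
    zt=np.percentile(P[:,2],80); T=P[abs(P[:,2]-zt)<.003]
    print(nm,len(P),len(T),"ztop",round(zt,4),"x",np.percentile(T[:,0],[3,97]).round(4),"y",np.percentile(T[:,1],[1,99]).round(4),"zmin",P[:,2].min().round(3))
    print("  ",cv2.minAreaRect(T[:,:2].astype(np.float32)*1000))
E
```

```text
lock 4852 [ 0.52237674 -0.05175399  0.0994727 ] (array([-0.05832262, -0.00355939,  0.0994727 ]), np.float64(0.0007085887921833245))
((521.5026245117188, -51.7696647644043), (55.80025863647461, 77.32306671142578), 2.9772000312805176)
far 0.08693358653261467 (array([-8.92008431e-05, -1.62757670e-04,  8.69219260e-02]), np.float64(0.0007752084690538649))
((564.9189453125, -49.52644348144531), (29.89984130859375, 98.8251724243164), 3.1287901401519775)
near 0.08689706304980821 (array([0.00088645, 0.00046536, 0.08689226]), np.float64(0.0006809071724433657))
((474.8262939453125, -54.39140319824219), (29.19285774230957, 98.01252746582031), 3.2764246463775635)
nl 494 492 ztop 0.0715 x [0.4909 0.5022] y [-0.0052  0.0356] zmin 0.068
   ((496.6290588378906, 15.33835506439209), (12.000646591186523, 42.109134674072266), 3.3297605514526367)
nr 299 297 ztop 0.0715 x [0.498  0.5091] y [-0.1227 -0.0984] zmin 0.058
   ((503.4339599609375, -110.61640167236328), (11.569056510925293, 24.555564880371094), 0.46701404452323914)
fl 365 349 ztop 0.0716 x [0.5311 0.5425] y [-0.0066  0.0196] zmin 0.05
   ((536.632568359375, 6.565384864807129), (11.967658996582031, 27.191205978393555), 2.820309638977051)
fr 585 576 ztop 0.0716 x [0.5378 0.5491] y [-0.1389 -0.0969] zmin 0.057
   ((543.4862060546875, -117.90469360351562), (11.757660865783691, 42.49948501586914), 3.019117832183838)
```

```bash
cat >> h.py <<'E'
from scipy.spatial.transform import Rotation as Ro
psi=np.deg2rad(3.1); C=np.array([.5199,-.052]); ex=np.array([np.cos(psi),np.sin(psi)]); ey=np.array([-ex[1],ex[0]])
q=np.roll((Ro.from_euler("z",psi)*Ro.from_euler("x",np.pi)).as_quat(),1); N=env.nose_length
def pt(x,y,z): return np.r_[C+x*ex+y*ey,z+N]
def press(x,F,v=.008):
    s0=env.get_state(); env.movel(pt(x,0,.104),.08)
    a=env.movel(pt(x,0,.090),v,stop_force=F); s1=env.get_state(); env.dwell(.3); s=env.get_state()
    print(x,a,"tip z",(s1["tcp_pos"][2]-N).round(4),(s["tcp_pos"][2]-N).round(4),"F",s1["force"].round(1),s["force"].round(1))
    env.movel(pt(x,0,.106),.05); s=env.get_state(); print("  t",round(s["time"],2),s["force"].round(1))
E
python3 - <<'E'
from h import *
print(N); env.grip(0.0); env.reach(pt(-.018,0,.13),q); print(env.get_state()["opening"])
press(-.018,12)
press(.018,12)
E
```

```text
0.0726
0.00017817957224268332
-0.018 True tip z 0.0965 0.0965 F [-0.4 -0.3  1.9] [-0.2 -1.1  3.3]
  t 6.33 [0.2 0.9 0.7]
0.018 True tip z 0.0955 0.0955 F [-1.2  1.1  4.5] [-0.9  0.2  5.8]
  t 8.7 [-0.3  0.8  0.3]
```

```bash
python3 - <<'E'
from h import *
press(-.018,19,.006)
press(.018,19,.006)
press(-.018,19,.006)
press(0,20,.006)
env.movel(pt(0,0,.18),.15); env.movel(np.r_[pt(-.01,0,0)[:2],.32],.2)
im,W=cloud("wrist"); cv2.imwrite("pics/w2.png",im); np.save("w2.npy",W)
hsv=cv2.cvtColor(im,cv2.COLOR_BGR2HSV)
b=(hsv[...,0]>12)&(hsv[...,0]<30)&(hsv[...,1]>120)&(W[...,2]>.085)
b[:135]=0;b[225:]=0;b[:,:225]=0;b[:,335:]=0
P=W[cv2.erode(b.astype(np.uint8),np.ones((3,3)))>0]
A=np.c_[P[:,:2]-P[:,:2].mean(0),np.ones(len(P))]; print(len(P),P.mean(0),np.linalg.lstsq(A,P[:,2],rcond=None)[0]); print(env.get_state()["time"])
E
```

```text
-0.018 True tip z 0.0955 0.0955 F [-1.1  0.2  5.3] [-0.5  0.8  6.3]
  t 11.43 [ 0.2 -0.5 -0.2]
0.018 True tip z 0.0952 0.0952 F [-0.   0.7  6.2] [-0.3  1.1  4. ]
  t 14.23 [-0.3 -0.6 -0.1]
-0.018 True tip z 0.0954 0.0955 F [-1.1 -0.5  6. ] [-1.4  0.3  4.8]
  t 16.97 [ 0.3  0.6 -0.1]
0 True tip z 0.0954 0.0955 F [-1.3  0.3  5.6] [-0.9 -0.   6.2]
  t 19.5 [ 0.3 -0.8 -0.7]
4611 [ 0.52113256 -0.05227316  0.0945176 ] [-0.00064335  0.00021149  0.0945176 ]
20.6833
```

Level to under 0.001 rad and bottomed out. One slightly firmer round for margin, then lean on the near bar's +y end.

```bash
cat >> h.py <<'E'
def lean(x,yend,sgn,F=4.8,gap=.030):
    y0=yend+sgn*(gap)
    env.movel(pt(x,y0,.115),.2); env.movel(pt(x,y0,.057),.12)
    s0=env.get_state()
    a=env.movel(pt(x,yend-sgn*.004,.057),.012,stop_force=F); s1=env.get_state()
    for i in range(4):
        env.dwell(.1); s=env.get_state(); print("   F",(s["force"]-s0["force"]).round(1),s["tcp_pos"].round(4))
    print(a,"y",((s1["tcp_pos"][:2]-C)@ey).round(4),"end",yend,"F",(s1["force"]-s0["force"]).round(1),round(s["time"],2))
E
python3 - <<'E'
from h import *
env.movel(pt(-.018,0,.125),.25)
press(-.018,23,.007); press(.018,23,.007); press(0,23,.007)
env.movel(pt(0,0,.125),.2)
lean(-.020,.0876,1)
E
```

```text
-0.018 True tip z 0.0954 0.0954 F [-1.6  0.6  6.3] [-1.1  0.1  5.4]
  t 23.72 [-0.5 -0.7 -0.7]
0.018 True tip z 0.0951 0.0951 F [-1.   0.1  7.1] [-1.5  0.8  5.7]
  t 26.37 [-0.8  0.1 -0.2]
0 True tip z 0.0953 0.0953 F [-1.2  0.9  7.3] [-1.3 -0.1  6.4]
  t 28.73 [ 0.  -0.5  0.6]
   F [-0.1  1.1 -1.1] [0.4941 0.0488 0.1292]
   F [ 0.3  0.3 -0.3] [0.494  0.0488 0.1292]
   F [-0.1  1.2 -0.6] [0.494  0.0488 0.1291]
   F [-0.3  1.4 -0.9] [0.494  0.0488 0.1292]
True y 0.1021 end 0.0876 F [ 0.7  0.8 -1.3] 32.24
```

The stop relaxes the force, so I'll lean further in small increments until about 4.5 N is held.

```bash
cat >> h.py <<'E'
def mF(n=6):
    f=[]
    for i in range(n): env.dwell(.03); f.append(env.get_state()["force"])
    return np.mean(f,0)
def hold(sgn,base,step=.0003,target=4.3,n=15):
    p=env.get_state()["tcp_pos"].copy()
    for i in range(n):
        p[:2]-=sgn*step*ey; env.movel(p,.02)
        f=(mF()-base)[:2]@ey*sgn; s=env.get_state()
        print(i,"F",f.round(2),"y",((s["tcp_pos"][:2]-C)@ey).round(5),round(s["time"],2))
        if f>target: break
    env.dwell(.3); print((mF()-base)[:2]@ey*sgn)
E
python3 - <<'E'
from h import *
hold(1,np.zeros(3))
E
```

```text
0 F 2.11 y 0.10201 32.69
1 F 5.03 y 0.10189 33.14
5.372928303739256
```

```bash
python3 - <<'E'
from h import *
p=env.get_state()["tcp_pos"].copy(); p[:2]+=.012*ey; env.movel(p,.06); p[2]=.13+N; env.movel(p,.2)
env.movel(pt(.020,-.1185,.13),.25)
lean(.020,-.0885,-1)
hold(-1,np.zeros(3))
E
```

```text
F [ 1.1 -0.5 -0.9] [ 0.5452 -0.1543  0.1293]
   F [-0.4 -0.9  0.9] [ 0.5451 -0.1542  0.1292]
   F [-0.4 -0.1  0.2] [ 0.5451 -0.1542  0.1292]
   F [-0.3 -1.2  1.4] [ 0.5451 -0.1542  0.1292]
True y -0.1034 end -0.0885 F [ 1.4 -0.6  1.1] 38.36
0 F 2.68 y -0.1034 38.81
1 F 4.82 y -0.10328 39.26
5.018457490514695
```

```bash
python3 - <<'E'
from h import *
p=env.get_state()["tcp_pos"].copy(); p[:2]-=.015*ey; env.movel(p,.06); p[2]=.15+N; env.movel(p,.2)
env.movel(np.r_[pt(-.01,0,0)[:2],.32],.2)
im,W=cloud("wrist"); cv2.imwrite("pics/w3.png",im)
hsv=cv2.cvtColor(im,cv2.COLOR_BGR2HSV); V=np.stack([(W[...,:2]-C)@ex,(W[...,:2]-C)@ey,W[...,2]],-1)
g=(hsv[...,1]<60)&(hsv[...,2]>110)&(abs(V[...,2]-.0715)<.004)
for x in(-.02,.02):
    P=V[g&(abs(V[...,0]-x)<.008)&(abs(V[...,1])<.11)]; print(x,P.min(0).round(4),P.max(0).round(4))
W0=np.load("w1.npy"); im=cv2.imread("pics/w1.png"); hsv=cv2.cvtColor(im,cv2.COLOR_BGR2HSV); V0=np.stack([(W0[...,:2]-C)@ex,(W0[...,:2]-C)@ey,W0[...,2]],-1)
g=(hsv[...,1]<60)&(hsv[...,2]>110)&(abs(V0[...,2]-.0715)<.004)
for x in(-.02,.02):
    P=V0[g&(abs(V0[...,0]-x)<.008)&(abs(V0[...,1])<.11)]; print("start",x,P.min(0).round(4),P.max(0).round(4))
L=V[(abs(V[...,0])<.024)&(abs(V[...,1])<.036)&(V[...,2]>.088)]; print(np.polyfit(L[:,0],L[:,2],1)); s=env.get_state(); print(s["time"],s["force"])
E
```

```text
-0.02 [-0.0252 -0.0702  0.068 ] [-0.0136  0.0894  0.0728]
0.02 [ 0.0147 -0.0887  0.0676] [0.0261 0.0711 0.0726]
start -0.02 [-0.0259 -0.0699  0.0682] [-0.0135  0.0895  0.0732]
start 0.02 [ 0.0137 -0.0883  0.0679] [0.0259 0.0712 0.0735]
[0.91142475 0.28818434]
41.7667 [-0.4557714   0.35544194  0.33301498]
```

```bash
python3 -c "
from h import *
print(job.job_done())"
```

```text
the job is handed in; nothing more can be done
None
```

I seated the lock body flat on both parallels (tilt under 0.001 rad before a last, slightly firmer round of pressing). Each parallel then stood still under a held lean of about 5 N and ended within about 0.5 mm of its start; the arm is clear and the job was handed in at about 42 s. I had no direct reading of the pinch force, and my last check of the lock's tilt gave no usable value.

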